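# Emboss a cork tag in the yellow-padded flap press

### The job

Two small flap presses stand on the craft table, each with a cork tag in it. Push the spring-loaded plate with the yellow pad down until it lies level, keep it down for a good second so that the die marks the tag, then let the plate spring back up. Leave the press with the blue pad alone, and do not knock the glue bottle over.

Things in the scene. Friction and masses are not known exactly. Their poses are not given: they have to be found in the camera images.
- yellow_pad (a point): centre of the top face of the yellow pad, 56 x 70 mm, on the white plate (125 x 80 x 6 mm) of the press to use. A spring holds the plate raised 32 degrees; its free edge is on the robot side, its hinge on the far side, 85 mm from this point along the plate. x: along the plate to the hinge (yaw varies), y: along the hinge, z: out of the pad. When the plate is level this point is 54 mm above the table
- yellow_plate (a joint): angle of that plate in rad: 0 is level, down on its stop; 0.55 is fully raised. Pushed at the pad it yields at about 2.5 N, needs 7 N at level, and springs back when released. It is hinged 48 mm above the table on a fixed grey base, 150 x 100 mm, 33 mm high over the table with the 3 mm green mat under it
- blue_pad (a point): the same point on a second press, of the same make and size but with a blue pad; to be left alone (same spring). The two presses change places; their bases' centres are at least 0.35 m apart
- glue_bottle: loose white glue bottle, 56 mm diameter, 120 mm tall, 0.3 kg, upright on the mat between the presses; origin at the centre of its underside, z up
There are look-alikes about, which are no part of the job. Leave any pink look-alike of the part that bears yellow_pad alone.

How it is judged:
By the outcome, as a careful person would: the job done as asked, in the order asked, and still so for the second after the job is handed in, with the robot touching nothing.
It also fails if it takes over 30 s, if anything falls off the work surface, if the arm or the gripper's body presses on something with over 40 N, if the wrist force passes 120 N, or if a joint passes its speed limit or range.

### The arm

A 6-joint arm with a two-finger parallel gripper is mounted at the origin on the work surface. World frame = base frame: x ahead of the robot, y to its left, z up, the work surface at z = 0. Lengths are in m, angles in degrees, forces in N, time in s.
With the tool pointing down it reaches from about 0.3 to 0.75 m from the base axis. Payload 8.5 kg.
Tool frame: the origin (TCP) lies on the centre line of the jaws, within the pads' length; the fingertips stand 19 mm ahead of it and the grasp point (between the pads) is the TCP; z points along the fingers, x is the direction in which the jaws open and shut, and the axes are right-handed (so a half turn about z gives the same grasp; the last joint's range is limited). The gripper opens to 85 mm and grips with 20 to 120 N. Pads are 22 mm wide; open, the fingers measure 114 mm over their backs; the gripper's body (76 mm by 85 mm) begins 54 mm behind the grasp point. The pads swing forward as they close: fully open they stand 13 mm farther back than shut.
Start: joints at [-76.049, 21.807, 74.336, -0, 83.858, -12.336], TCP at [0.244, -0.493, 0.25] pointing down, gripper open.
Joint ranges: [-178.18, 178.18], [-50.72, 133.34], [12.68, 142.11], [-81.47, 261.47], [9.98, 163.14], [-165.26, 165.26]. Speed limits (degrees/s): [136.94, 136.94, 180, 180, 180, 180].

### API

Orientations are given as a 3x3 rotation matrix whose columns are the frame's x, y, z axes.
In Python, from rig import env, cams, order gives the robot as it stands.
- The arm moves only by the tool step_arm, never from a script. Its argument "steps" is a list of rows, each an object with "xyz": the shift along the tool's x, y, z normalised to -1 to 1, where 1 is 0.04 m, a list of three; "turn": the turn, a rotation vector about the tool's x, y, z normalised to -1 to 1, where 1 is 0.08 rad, a list of three; "gripper": the gripper command: -1 is shut, 1 is fully open, values between are in proportion. A call has 1 to 20 rows; each row shifts and turns the commanded pose from where the row before left it, along the tool's axes as they then stand; what a row does not reach is not made up. A row lasts 1/12 s, in which the tool goes at most 41.7 mm and 7.16 degrees, less where a joint would pass 70% of its speed; a pose out of reach is approached as far as the arm can. A call with a number of a shift or a turn outside -1 to 1 is refused whole. A call with a gripper value outside its range is refused whole. The fingers move at their own pace and stop on an object; "squeeze" is the grip in N (left out, the last holds). Time passes only in rows, so rows that do not move let the fingers close. It gives the time, the measured TCP pose, the force and the opening at its end, in the units of the state.
- env.observe(): the state, without advancing time (a new reading comes with each control period).
- cams.get_image(name): name is "side" or "top"; returns (picture, depth): 384x512x3 uint8, red, green, blue; 384x512 float32, m along the optical axis (not along the pixel's ray), 0 where there is no reading.
- cams.camera_info(name): a dict with "fx", "fy", "cx", "cy" (pixels), "extrinsics" (4x4, takes a point from camera to world coordinates). Camera axes: x right, y down, z forward; pixel columns grow to the right and rows downward; lengths in m; the calibration is good to about 2 mm. A picture is of the moment at which its call begins. camera_info takes no time and is no camera call.
- order.close_job(): hands the job in, once; it reports no verdict.
The state is a dict: "time_s": time; "q": joint angles; "qvel": joint speeds; "joint_efforts": joint torques, N m; "position": TCP position; "tool_rot": TCP orientation; "ft_force": force on the tool from outside, world axes, zero at the start; "wrist_torque": the same for the moment, N m; "grip_width": finger opening in m.
Only numpy, scipy, OpenCV 4.12 (cv2) and the standard library are available. Lean on these libraries where they do the work, as an engineer would, in place of code of your own. Each camera call takes 0.05 s, during which the arm holds its last target. There are 200 camera calls.

## Working session

There is one attempt and no reset: what is moved stays moved. The work goes in short steps, Python scripts to look and compute and a tool call to move; the robot and the scene stay as the last step left them, time stands still between calls to the robot, and variables do not carry over. Pictures are saved under pics/ and viewed, about 8 in all and at most 12, crops included, and the job is handed in when it is done.

Besides the shell and the picture viewer there is one more tool, called after "Emit:" as name([rows], argument=value, ...), one row to a line, values as JSON. step_arm: Moves the arm, as the interface text tells. Scaled input: -1 to 1 covers 0.04 m each way for a shift and 0.08 rad each way for a turn. Its arguments: {"type":"object","properties":{"steps":{"type":"array"},"squeeze":{"type":"number"}},"required":["steps"]}

```bash
mkdir -p pics; cat > h.py <<'E'
import numpy as np, cv2
from rig import env, cams, order
def snap(n,f):
    im,d=cams.get_image(n); cv2.imwrite(f'pics/{f}.png',im[:,:,::-1]); np.save(f'pics/{f}.npy',d); return im,d
def world(n,u,v,z):
    c=cams.camera_info(n); E=np.array(c['extrinsics'])
    return E[:3,:3]@np.array([(u-c['cx'])/c['fx']*z,(v-c['cy'])/c['fy']*z,z])+E[:3,3]
E
python3 - <<'E'
from h import *
for n in('top','side'): snap(n,n+'0'); print(np.round(cams.camera_info(n)['extrinsics'],3).tolist())
im=np.hstack([cv2.imread('pics/top0.png')]);s=env.observe();print(s['time_s'],s['position'],s['tool_rot'],s['ft_force'])
E
```

```text
[[-0.004, -0.986, 0.167, 0.225], [-1.0, 0.004, 0.003, -0.019], [-0.003, -0.167, -0.986, 1.252], [0.0, 0.0, 0.0, 1.0]]
[[-0.839, -0.275, 0.469, -0.184], [-0.544, 0.436, -0.717, 0.923], [-0.007, -0.857, -0.516, 0.74], [0.0, 0.0, 0.0, 1.0]]
0.1 [ 0.24352015 -0.49289409  0.24977254] [[ 4.42860549e-01 -8.96590466e-01 -2.67601040e-04]
 [-8.96589627e-01 -4.42860513e-01  1.26757828e-03]
 [-1.25500853e-03 -3.21432094e-04 -9.99999161e-01]] [-0.01694904  0.40202781  0.3296935 ]
```

View pics/top0.png

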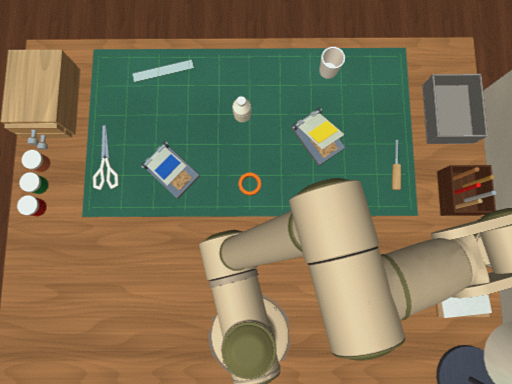

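View pics/side0.png

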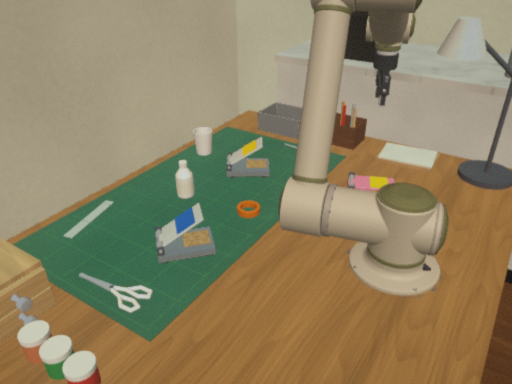

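The yellow pad is at top (322,131) and side (250,149). Things that could be mistaken for it: the blue pad at top (168,167), to be left alone, and the pink object with a yellow patch at side (372,183), a look-alike. I choose the yellow pad on the white plate and will check it in a crop. The bottle is at top (241,109).

```bash
python3 - <<'E'
from h import *
im=cv2.imread('pics/top0.png');d=np.load('pics/top0.npy')
cv2.imwrite('pics/c1.png',cv2.resize(im[90:180,270:370],None,fx=6,fy=6,interpolation=cv2.INTER_CUBIC))
h=cv2.cvtColor(im,cv2.COLOR_BGR2HSV)
m=cv2.inRange(h,(24,150,120),(34,255,255)); m[:, :280]=0;m[:,360:]=0;m[170:]=0
v,u=np.nonzero(m&(d>0)*255); P=np.array([world('top',a,b,d[b,a]) for a,b in zip(u,v)])
c=P.mean(0); _,_,V=np.linalg.svd(P-c); n=V[2]*np.sign(V[2,2]); print(len(P),c.round(4),'n',n.round(3),'tilt',np.degrees(np.arccos(n[2])))
x=-n*n[2]+[0,0,1]; x/=np.linalg.norm(x); print('x (upslope)',x.round(3))
print(cv2.minAreaRect(np.c_[u,v].astype(np.float32)))
y=np.cross(n,x)
for a in(x,y): q=(P-c)@a; print(np.ptp(q),(q.max()+q.min())/2)
for u,v in((322,131),(241,109),(295,126),(325,112),(241,101)): print(u,v,world('top',u,v,d[v,u]).round(3))
E
```

```text
309 [ 0.5878 -0.2219  0.0976] n [0.444 0.292 0.847] tilt 32.05982550705058
x (upslope) [-0.708 -0.466  0.531]
((322.9230651855469, 131.3845977783203), (13.867505073547363, 24.961509704589844), 56.30992889404297)
0.058892085973262856 -0.0005067568789160429
0.06877089397493169 -3.410465096690199e-05
322 131 [ 0.588 -0.22   0.1  ]
241 109 [0.661 0.02  0.09 ]
295 126 [ 0.619 -0.145  0.055]
325 112 [ 0.682 -0.248  0.004]
241 101 [0.673 0.019 0.124]
```

View pics/c1.png

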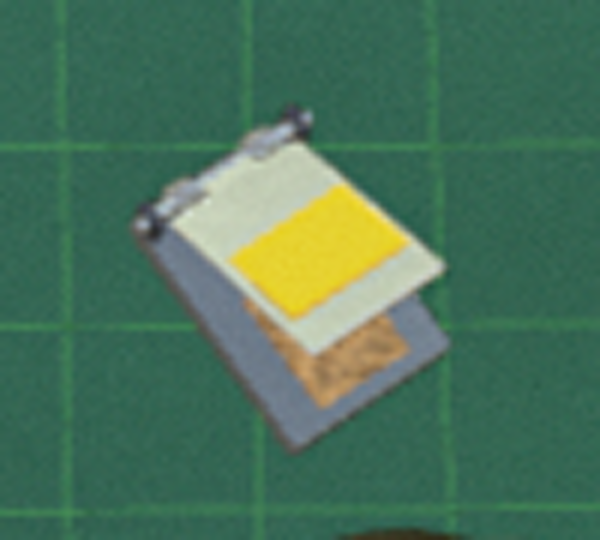

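The crop confirms it: a yellow pad on a white plate over a grey base, tilt 32.06°, 59x69 mm, hinge height working out at 48 mm. All agree with the description. When the plate is level, the pad centre is at about (0.5745, -0.231, 0.054). I'll move above it with the fingers shut; the tool yaw is already within 7° of the press.

Emit:
step_arm([
  {"xyz": [-0.158, -0.744, 0], "turn": [0, 0, 0], "gripper": -1},
  {"xyz": [-0.158, -0.744, 0], "turn": [0, 0, 0], "gripper": -1},
  {"xyz": [-0.158, -0.744, 0], "turn": [0, 0, 0], "gripper": -1},
  {"xyz": [-0.158, -0.744, 0], "turn": [0, 0, 0], "gripper": -1},
  {"xyz": [-0.158, -0.744, 0], "turn": [0, 0, 0], "gripper": -1},
  {"xyz": [-0.158, -0.744, 0], "turn": [0, 0, 0], "gripper": -1},
  {"xyz": [-0.158, -0.744, 0], "turn": [0, 0, 0], "gripper": -1},
  {"xyz": [-0.158, -0.744, 0], "turn": [0, 0, 0], "gripper": -1},
  {"xyz": [-0.158, -0.744, 0], "turn": [0, 0, 0], "gripper": -1},
  {"xyz": [-0.158, -0.744, 0], "turn": [0, 0, 0], "gripper": -1},
  {"xyz": [-0.158, -0.744, 0], "turn": [0, 0, 0], "gripper": -1},
  {"xyz": [-0.158, -0.744, 0], "turn": [0, 0, 0], "gripper": -1},
  {"xyz": [-0.158, -0.744, 0], "turn": [0, 0, 0], "gripper": -1},
  {"xyz": [-0.158, -0.744, 0], "turn": [0, 0, 0], "gripper": -1},
  {"xyz": [0, 0, 0], "turn": [0, 0, 0], "gripper": -1},
  {"xyz": [0, 0, 0], "turn": [0, 0, 0], "gripper": -1},
  {"xyz": [0, 0, 0], "turn": [0, 0, 0], "gripper": -1},
])

```text
time_s: 1.52
position: [0.5776, -0.2294, 0.2499]
tool_rot: [[0.443, -0.897, -0.001], [-0.897, -0.443, 0.0], [-0.001, 0.001, -1.0]]
ft_force: [-0.1, 0.5, -0.0]
grip_width: 0.0003
```

Emit:
step_arm([
  {"xyz": [0, 0, 0.6], "turn": [0, 0, 0], "gripper": -1},
  {"xyz": [0, 0, 0.6], "turn": [0, 0, 0], "gripper": -1},
  {"xyz": [0, 0, 0.6], "turn": [0, 0, 0], "gripper": -1},
  {"xyz": [0, 0, 0.6], "turn": [0, 0, 0], "gripper": -1},
  {"xyz": [0, 0, 0.25], "turn": [0, 0, 0], "gripper": -1},
  {"xyz": [0, 0, 0.25], "turn": [0, 0, 0], "gripper": -1},
  {"xyz": [0, 0, 0.25], "turn": [0, 0, 0], "gripper": -1},
  {"xyz": [0, 0, 0.25], "turn": [0, 0, 0], "gripper": -1},
  {"xyz": [0, 0, 0.25], "turn": [0, 0, 0], "gripper": -1},
  {"xyz": [0, 0, 0.25], "turn": [0, 0, 0], "gripper": -1},
  {"xyz": [0, 0, 0], "turn": [0, 0, 0], "gripper": -1},
])

```text
time_s: 2.43
position: [0.5779, -0.2293, 0.0929]
tool_rot: [[0.443, -0.897, -0.001], [-0.897, -0.443, 0.0], [-0.001, 0.0, -1.0]]
ft_force: [1.6, -0.7, 3.7]
grip_width: -0.0003
```

```bash
python3 - <<'E'
from h import *
im,_=snap('side','side1'); im=im[:,:,::-1]
cv2.imwrite('pics/c2.png',cv2.resize(im[90:210,190:320],None,fx=4.5,fy=4.5,interpolation=cv2.INTER_CUBIC))
E
```

```text
(no output)
```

View pics/c2.png

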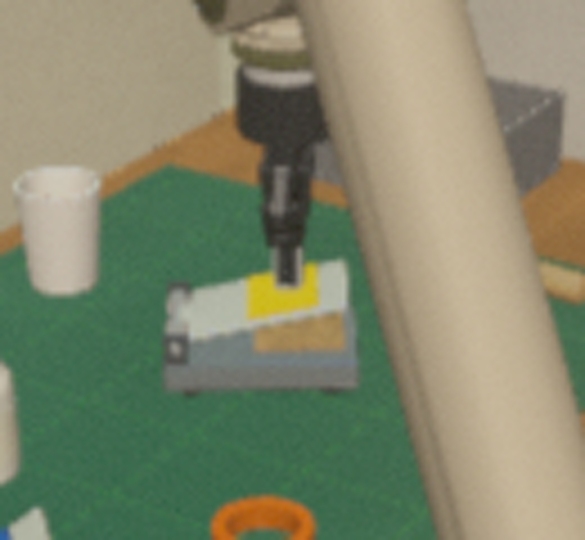

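The tip is on the yellow pad and the plate is partly down, at 3.7 N. I'll continue to nearly level, and then press on gently.

Emit:
step_arm([
  {"xyz": [0, 0, 0.2], "turn": [0, 0, 0], "gripper": -1},
  {"xyz": [0, 0, 0.15], "turn": [0, 0, 0], "gripper": -1},
  {"xyz": [0, 0, 0.05], "turn": [0, 0, 0], "gripper": -1},
  {"xyz": [0, 0, 0], "turn": [0, 0, 0], "gripper": -1},
])

```text
time_s: 2.82
position: [0.578, -0.2298, 0.0787]
tool_rot: [[0.443, -0.897, 0.0], [-0.897, -0.443, -0.001], [0.001, 0.0, -1.0]]
ft_force: [-2.4, -2.7, 5.9]
grip_width: -0.0
```

Emit:
step_arm([
  {"xyz": [0, 0, 0.05], "turn": [0, 0, 0], "gripper": -1},
  {"xyz": [0, 0, 0], "turn": [0, 0, 0], "gripper": -1},
])

```text
time_s: 2.98
position: [0.578, -0.2297, 0.077]
tool_rot: [[0.443, -0.897, 0.0], [-0.897, -0.443, -0.001], [0.001, 0.0, -1.0]]
ft_force: [-2.9, -1.8, 5.3]
grip_width: -0.0
```

Emit:
step_arm([
  {"xyz": [0, 0, 0.05], "turn": [0, 0, 0], "gripper": -1},
  {"xyz": [0, 0, 0.05], "turn": [0, 0, 0], "gripper": -1},
  {"xyz": [0, 0, 0], "turn": [0, 0, 0], "gripper": -1},
])

```text
time_s: 3.23
position: [0.5779, -0.2298, 0.0731]
tool_rot: [[0.443, -0.897, 0.0], [-0.897, -0.443, -0.001], [0.001, 0.0, -1.0]]
ft_force: [-3.1, -1.7, 6.0]
grip_width: 0.0001
```

Emit:
step_arm([
  {"xyz": [0, 0, 0.025], "turn": [0, 0, 0], "gripper": -1},
  {"xyz": [0, 0, 0], "turn": [0, 0, 0], "gripper": -1},
])

```text
time_s: 3.4
position: [0.5779, -0.2298, 0.0729]
tool_rot: [[0.443, -0.897, 0.001], [-0.897, -0.443, -0.002], [0.002, 0.0, -1.0]]
ft_force: [-4.6, -1.9, 10.3]
grip_width: -0.0002
```

It's on the stop: z has stalled at tip height 0.054 and the force has jumped. I'll press slightly more and hold for about 1.9 s.

Emit:
step_arm([
  {"xyz": [0, 0, 0.025], "turn": [0, 0, 0], "gripper": -1},
  {"xyz": [0, 0, 0], "turn": [0, 0, 0], "gripper": -1},
  {"xyz": [0, 0, 0], "turn": [0, 0, 0], "gripper": -1},
])

```text
time_s: 3.65
position: [0.5779, -0.2299, 0.0727]
tool_rot: [[0.443, -0.897, 0.001], [-0.897, -0.443, -0.002], [0.002, -0.0, -1.0]]
ft_force: [-7.4, -0.8, 17.1]
grip_width: -0.0001
```

```bash
python3 - <<'E'
from h import *
im,_=snap('side','side2'); im=im[:,:,::-1]
cv2.imwrite('pics/c3.png',cv2.resize(im[90:210,190:320],None,fx=4.5,fy=4.5,interpolation=cv2.INTER_CUBIC))
E
```

Emit:
step_arm([
  {"xyz": [0, 0, 0], "turn": [0, 0, 0], "gripper": -1},
  {"xyz": [0, 0, 0], "turn": [0, 0, 0], "gripper": -1},
  {"xyz": [0, 0, 0], "turn": [0, 0, 0], "gripper": -1},
  {"xyz": [0, 0, 0], "turn": [0, 0, 0], "gripper": -1},
  {"xyz": [0, 0, 0], "turn": [0, 0, 0], "gripper": -1},
  {"xyz": [0, 0, 0], "turn": [0, 0, 0], "gripper": -1},
  {"xyz": [0, 0, 0], "turn": [0, 0, 0], "gripper": -1},
  {"xyz": [0, 0, 0], "turn": [0, 0, 0], "gripper": -1},
  {"xyz": [0, 0, 0], "turn": [0, 0, 0], "gripper": -1},
  {"xyz": [0, 0, 0], "turn": [0, 0, 0], "gripper": -1},
  {"xyz": [0, 0, 0], "turn": [0, 0, 0], "gripper": -1},
  {"xyz": [0, 0, 0], "turn": [0, 0, 0], "gripper": -1},
  {"xyz": [0, 0, 0], "turn": [0, 0, 0], "gripper": -1},
  {"xyz": [0, 0, 0], "turn": [0, 0, 0], "gripper": -1},
  {"xyz": [0, 0, 0], "turn": [0, 0, 0], "gripper": -1},
  {"xyz": [0, 0, 0], "turn": [0, 0, 0], "gripper": -1},
  {"xyz": [0, 0, 0], "turn": [0, 0, 0], "gripper": -1},
  {"xyz": [0, 0, 0], "turn": [0, 0, 0], "gripper": -1},
  {"xyz": [0, 0, 0], "turn": [0, 0, 0], "gripper": -1},
])

```text
time_s: 5.28
position: [0.5779, -0.2299, 0.0727]
tool_rot: [[0.443, -0.897, 0.001], [-0.897, -0.443, -0.002], [0.002, -0.0, -1.0]]
ft_force: [-7.2, -1.6, 16.9]
grip_width: 0.0
```

View pics/c3.png

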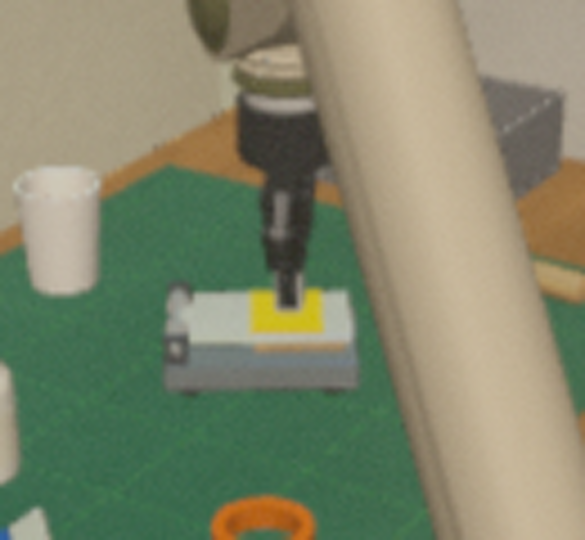

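The plate lies level and parallel to the base, and was held down for about 1.9 s. Now I'll lift off.

Emit:
step_arm([
  {"xyz": [0, 0, -0.2], "turn": [0, 0, 0], "gripper": -1},
  {"xyz": [0, 0, -0.3], "turn": [0, 0, 0], "gripper": -1},
  {"xyz": [0, 0, -0.3], "turn": [0, 0, 0], "gripper": -1},
  {"xyz": [0, 0, -0.3], "turn": [0, 0, 0], "gripper": -1},
  {"xyz": [0, 0, -0.3], "turn": [0, 0, 0], "gripper": -1},
  {"xyz": [0, 0, -0.3], "turn": [0, 0, 0], "gripper": -1},
  {"xyz": [0, 0, -0.6], "turn": [0, 0, 0], "gripper": -1},
  {"xyz": [0, 0, -0.6], "turn": [0, 0, 0], "gripper": -1},
  {"xyz": [0, 0, -0.6], "turn": [0, 0, 0], "gripper": -1},
  {"xyz": [0, 0, -0.6], "turn": [0, 0, 0], "gripper": -1},
  {"xyz": [0, 0, 0], "turn": [0, 0, 0], "gripper": -1},
  {"xyz": [0, 0, 0], "turn": [0, 0, 0], "gripper": -1},
])

```text
time_s: 6.28
position: [0.5782, -0.229, 0.2354]
tool_rot: [[0.443, -0.896, 0.002], [-0.896, -0.443, -0.001], [0.002, -0.001, -1.0]]
ft_force: [0.2, -0.1, -0.6]
grip_width: -0.0003
```

```bash
python3 - <<'E'
from h import *
snap('side','side3'); print(env.observe()['ft_force'])
E
```

```text
[-0.26895947  0.24030927  0.08010094]
```

View pics/side3.png

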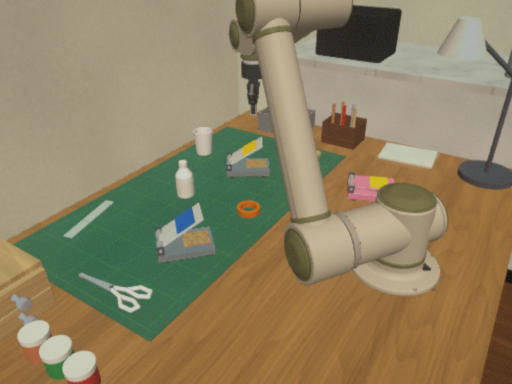

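The yellow plate is up again at (246,150). The blue press at (185,233), the bottle at (185,180) and the pink look-alike at (371,187) look undisturbed, and the arm is clear.

```bash
python3 -c "
from rig import order
print(order.close_job())"
```

```text
the job is handed in; nothing more can be done
None
```

I pressed the yellow-pad plate down onto its stop with the closed fingertips, held it for about 1.9 s, then lifted clear and handed the job in at about 6.3 s.

- **Plate level:** the fingertip height stalled at about 54 mm, the level height you gave, and the side picture showed the plate parallel to its base. The force was about 17 N down during the hold, well below the limits.
- **After release:** the last side picture shows the plate raised again. The blue press, the upright glue bottle and the pink look-alike looked undisturbed. The arm is about 0.1 m above the press, with the wrist force at about zero.
- **Not checked:** I could not see the die mark on the tag itself. No check failed or disagreed.

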